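Set up the bright strip on two packers over the base plate

ROBOT

A 7-joint arm with a two-finger parallel gripper is mounted at the origin on a cart in front of the work surface, level with it; the furniture and walls round the work are solid. World frame = base frame: x ahead of the robot, y to its left, z up, the work surface at z = 0. Lengths are in m, angles in rad, forces in N, time in s.
With the tool pointing down it reaches from about 0.4 to 0.85 m from the base axis. Payload 4.5 kg.
Tool frame: the origin (TCP) lies on the centre line of the jaws, within the pads' length; the fingertips stand r.tips_ahead ahead of it and the grasp point (between the pads) lies 3 mm ahead of it (r.tips_ahead is the distance from the TCP to the fingertips, in m); z points along the fingers, y is the line along which they close (so a half turn about z gives the same grasp; the last joint's range is limited). The gripper opens to 85 mm and grips with 20 to 120 N. Pads are 22 mm wide; open, the fingers measure 114 mm over their backs; the gripper's body (76 mm by 85 mm) begins 54 mm behind the grasp point. The pads swing forward as they close: fully open they stand 13 mm farther back than shut.
Start: joints at [1.284, 0.689, -0.195, 1.565, 0.157, 0.902, -0.215], TCP at [0.197, -0.593, 0.253] pointing down, gripper open.
Joint ranges: [-3.01, 3.01], [-0.46, 2.08], [-1.47, 1.51], [0.13, 2.56], [-1, 4.14], [0.04, 2.09], [-2.66, 2.66]. Speed limits (rad/s): [2.57, 2.57, 3.14, 3.14, 3.14, 3.14, 3.14].

INTERFACE

Orientations are given as a 3x3 rotation matrix whose columns are the frame's x, y, z axes.
In Python, from cell import r, imaging gives the robot as it stands.
- The arm moves only by the shell command python3 -m handwheel 'ROWS' [FORCE]. ROWS is JSON, a list of rows, each a list of 7 numbers: the shift along the tool's x, y, z in units of 40 mm (1.0 is 40 mm), then the turn, a rotation vector about the tool's x, y, z in units of 8 degrees (1.0 is 8 degrees), then the opening, from 0 (shut) to 1 (fully open). In form: [[x, y, z, rx, ry, rz, gripper], ...]. A call has 1 to 12 rows; each row shifts and turns the commanded pose from where the row before left it, along the tool's axes as they then stand; what a row does not reach is not made up. A row lasts 1/10 s, in which the tool goes at most 50 mm and 8.59 degrees, less where a joint would pass 70% of its speed; a pose out of reach is approached as far as the arm can. A call is refused whole if a number of a shift passes 1 or a number of a turn 1, either way. A call with a gripper value outside its range is refused whole. The fingers move at their own pace and stop on an object; FORCE is the grip in N (left out, the last holds). Time passes only in rows, so rows that do not move let the fingers close. It gives the time, the measured TCP pose, the force, the opening and the grip force at its end, in the units of the state.
- r.read_state(): the state, without advancing time (a new reading comes with each control period).
- imaging.read_camera(name): name is "scene" or "top" or "wrist"; returns the picture (400x640x3 uint8, red, green, blue); there is no depth.
- imaging.camera_info(name): a dict with "fx", "fy", "cx", "cy" (pixels), "pose" (4x4, takes a point from camera to world coordinates); the wrist camera has in their place "hand_eye" (4x4, takes a point from camera to tool coordinates, whose origin is the TCP and whose axes are the flange's). Camera axes: x right, y down, z forward; pixel columns grow to the right and rows downward; lengths in m; the calibration is good to about 2 mm. A picture is of the moment at which its call begins: read the wrist's pose just before it. camera_info takes no time and is no camera call.
- r.sign_off(): hands the job in; it is judged then, once.
The state is a dict: "t": time; "q": joint angles; "dq": joint speeds; "joint_torque": joint torques, N m; "ee_pos": TCP position; "tcp_rot": TCP orientation; "contact_force": force on the tool from outside, world axes, zero at the start; "moment": the same for the moment, N m; "opening": finger opening in m; "gripper_force": force on a finger pad.
Only numpy, scipy, OpenCV 4.12 (cv2) and the standard library are available. Lean on these libraries where they do the work, as an engineer would, in place of code of your own. Each camera call takes 0.05 s, during which the arm holds its last target. There are 200 camera calls.

TASK

Set the bright steel strip up on packers over the dark base plate, ready for marking out. Lay the drilled block across the plate at the end nearer the standing bolt and the square tube across it at the end nearer the loose nut, each centred on the plate's width with its outer long side flush with that end of the plate; lay the strip on top of both, lengthwise straight above the plate with its ends over the plate's ends, and stand the steel bushing on the middle of the strip to hold it down. Leave the bolt and the nut where they are.

Things in the scene. Friction and masses are not known exactly. Their poses are not given: they have to be found in the camera images.
- plate: Dark flat steel base plate, 68 (x) x 150 (y) x 9 mm, fixed, length roughly left to right (within 0.25 rad); its small hole means nothing. Origin: centre of its underside; y along its length, z up. Bolt and nut are behind its two ends; which is which varies. Keep the arm clear of the blue grinder (its shield rises left of the robot) and the grey one (right of and behind the plate).
- bolt: Bright hexagon bolt standing upright on its head, thread up, 24 x 27 mm over the head, 65 mm tall, loose, on the worktop behind the plate (on its side away from the robot), at one of its ends: 70 to 90 mm from the plate's long centre line and 95 to 120 mm along it from the middle. Landmark, not to be moved. Origin: centre of its underside.
- nut: Bright hexagon nut lying flat, 24 x 27 mm, 13 mm high, loose, on the worktop behind the plate (on its side away from the robot), at the other of its ends: 70 to 90 mm from the plate's long centre line and 95 to 120 mm along it from the middle. Landmark, not to be moved. Origin: centre of its underside.
- block: Bright rectangular steel block with drilled holes in the top, 42 (x) x 60 (y) x 30 mm (z), loose, 0.55 kg. Origin: centre of its underside; y along its 60 mm length, z up.
- tube: Dark square steel tube offcut lying on a side, 30 (x) x 75 (y) x 30 mm (z), loose, 0.17 kg. Origin: centre of its underside; y along its 75 mm length (the tube's axis), z up.
- strip: Bright flat steel strip, as long as the plate, 40 (x) x 150 (y) x 6 mm (z), loose, lying flat on the worktop, about 0.3 kg. Origin: centre of its underside; y along its length, z up. (A shorter dark strip, 30 x 110 mm, lies farther left and is not wanted.)
- bushing: Bright turned steel bushing, an upright cylinder with a bore, 46 mm diameter, 62 mm tall, loose, 0.62 kg. Origin: centre of its underside; z up its axis.

How it is judged:
At the end, for the whole second after the job is handed in: Block (bolt end) and tube (nut end) flat across the plate, outer sides flush with its ends and centred, 12 mm, 0.2 rad; strip level on both, centred over the plate, 12 mm, 0.15 rad; bushing upright on the strip's middle, 12 mm; all released, at rest; bolt standing, bolt and nut within 30 mm (((y of bolt in the frame of plate above 0 m and y of block in the frame of plate between 0.042 and 0.066 m and y of tube in the frame of plate between -0.072 and -0.048 m) or (y of bolt in the frame of plate below 0 m and y of block in the frame of plate between -0.066 and -0.042 m and y of tube in the frame of plate between 0.048 and 0.072 m)) and x of block in the frame of plate between -0.012 and 0.012 m and z of block in the frame of plate between 0.005 and 0.013 m and angle between the y axis of each of block, tube and the x axis of plate, either way round below 0.2 rad and angle between each of block, tube, bushing's own z axis and vertical below 0.1 rad and x of tube in the frame of plate between -0.012 and 0.012 m and z of tube in the frame of plate between 0.005 and 0.013 m and x of strip in the frame of plate between -0.012 and 0.012 m and y of strip in the frame of plate between -0.013 and 0.013 m and z of strip in the frame of plate between 0.035 and 0.043 m and angle between the y axis of strip and the y axis of plate, either way round below 0.15 rad and angle between strip's own z axis and vertical below 0.08 rad and x of bushing in the frame of strip between -0.012 and 0.012 m and y of bushing in the frame of strip between -0.013 and 0.013 m and z of bushing in the frame of plate between 0.041 and 0.049 m and linear speed of each of block, tube, strip, bushing below 0.01 m/s and distance of each of bolt, nut from where it was at the start of the episode below 0.03 m and angle between bolt's own z axis and vertical below 0.2 rad); the robot touches nothing.
It fails at once if the bolt is knocked over or moved by more than 30 mm (distance of bolt from where it was at the start of the episode above 0.03 m or angle between bolt's own z axis and vertical above 0.5 rad).
It fails at once if the nut is moved by more than 30 mm (distance of nut from where it was at the start of the episode above 0.03 m).
It also fails if it takes over 112 s, if anything falls off the work surface, if the arm or the gripper's body presses on something with over 40 N, if the wrist force passes 120 N, or if a joint passes its speed limit or range.

## Working session

There is one attempt and no reset: what is moved stays moved. The work goes in short steps, Python scripts to look and compute and a shell command to move; the robot and the scene stay as the last step left them, time stands still between calls to the robot, and variables do not carry over. Pictures are saved under pics/ and viewed, at most 17 in all, crops included, and the job is handed in when it is done.

```bash
ls; mkdir -p pics
python3 - <<'E'
from cell import r, imaging
import cv2
for n in ("scene","top"):
    im=imaging.read_camera(n); cv2.imwrite(f"pics/{n}0.png",im[:,:,::-1]); c=imaging.camera_info(n); print(n,c)
print(imaging.camera_info("wrist")); s=r.read_state(); print(s, r.tips_ahead)
E
```

```text
pics
scene {'fx': 502.3887416202682, 'fy': 502.3887416202682, 'cx': 320.1492641001028, 'cy': 203.35050973892814, 'pose': array([[ 0.86353771, -0.35054952,  0.36251573,  0.23009065],
       [-0.50404275, -0.62224043,  0.5989639 , -0.33086519],
       [ 0.01560544, -0.69995134, -0.71402002,  0.65061462],
       [ 0.        ,  0.        ,  0.        ,  1.        ]])}
top {'fx': 396.9240141061608, 'fy': 396.9240141061608, 'cx': 320.8807510943682, 'cy': 199.9279804442499, 'pose': array([[-0.0834538 , -0.9725678 ,  0.21713438,  0.375731  ],
       [-0.99649667,  0.08264216, -0.0128323 ,  0.18712835],
       [-0.00546418, -0.21744458, -0.97605737,  0.88115383],
       [ 0.        ,  0.        ,  0.        ,  1.        ]])}
{'fx': 278.3352898412812, 'fy': 278.3352898412812, 'cx': 323.8960026908066, 'cy': 197.58317222660642, 'hand_eye': array([[ 6.89354800e-04, -9.55944023e-01, -2.93548208e-01,
         7.51623719e-02],
       [ 9.99998448e-01,  1.13500824e-03, -1.34782158e-03,
         8.60400612e-04],
       [ 1.62162161e-03, -2.93546823e-01,  9.55943321e-01,
        -1.20039927e-01],
     
[... 202 characters left out ...]
), 'dq': array([-0.000653  , -0.00328032, -0.00119085, -0.00342039, -0.0012399 ,
       -0.00195824,  0.00071257]), 'joint_torque': array([-2.89700576e-03, -5.40601945e+01, -1.27118491e+00, -1.58985865e+01,
        9.47069231e-03,  4.44924910e-03,  3.72571640e-05]), 'ee_pos': array([ 0.19686017, -0.59261993,  0.25255925]), 'tcp_rot': array([[ 9.48964000e-01,  3.15383712e-01, -6.64229546e-04],
       [ 3.15384374e-01, -9.48962810e-01,  1.51051449e-03],
       [-1.53937472e-04, -1.64291149e-03, -9.99998639e-01]]), 'contact_force': array([ 1.37426674,  0.94741355, -0.11037168]), 'moment': array([-0.00962534,  0.02816489, -0.06584605]), 'gripper_force': 0.0, 'opening': 0.08561080969265707} 0.022
```

View pics/scene0.png

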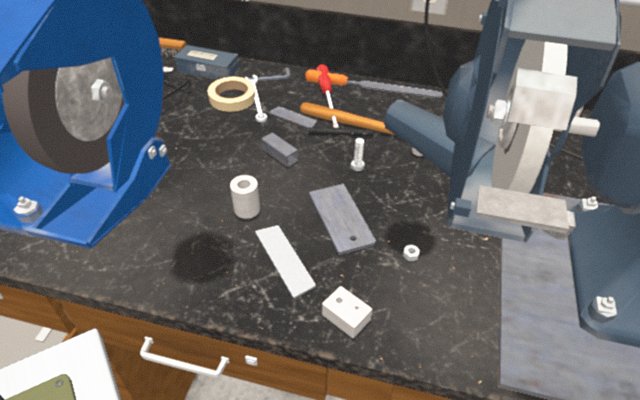

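View pics/top0.png

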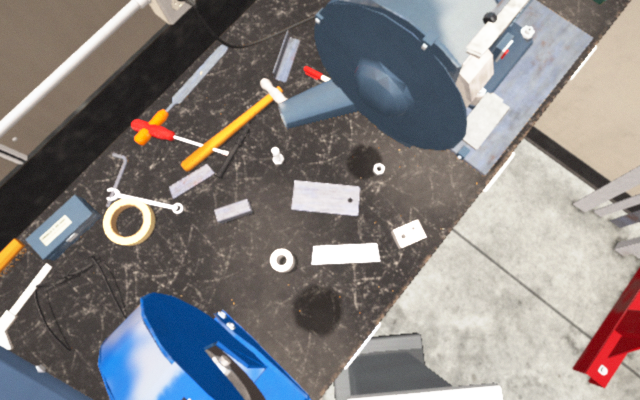

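```bash
cat > h.py <<'E'
import numpy as np, cv2
from cell import r, imaging
def cam(name, s=None):
    c=imaging.camera_info(name); K=np.array([[c['fx'],0,c['cx']],[0,c['fy'],c['cy']],[0,0,1]])
    if name=="wrist":
        T=np.eye(4); T[:3,:3]=s['tcp_rot']; T[:3,3]=s['ee_pos']; P=T@c['hand_eye']
    else: P=c['pose']
    return K,P
def cast(KP,uv,z):
    K,P=KP; uv=np.atleast_2d(np.asarray(uv,float)); d=(P[:3,:3]@np.linalg.inv(K)@np.c_[uv,np.ones(len(uv))].T).T
    o=P[:3,3]; return (o+d*((z-o[2])/d[:,2])[:,None])[:,:2]
def proj(KP,X):
    K,P=KP; X=np.atleast_2d(X); c=(X-P[:3,3])@P[:3,:3]; p=c@K.T; return p[:,:2]/p[:,2:]
E
python3 - <<'E'
import cv2,numpy as np
im=cv2.imread("pics/top0.png"); sc=cv2.imread("pics/scene0.png")
cv2.imwrite("pics/topc.png",cv2.resize(im[140:280,200:440],None,fx=3.3,fy=3.3,interpolation=cv2.INTER_CUBIC))
cv2.imwrite("pics/scc.png",cv2.resize(sc[120:345,220:440],None,fx=2.6,fy=2.6,interpolation=cv2.INTER_CUBIC))
E
```

```text
(no output)
```

View pics/topc.png

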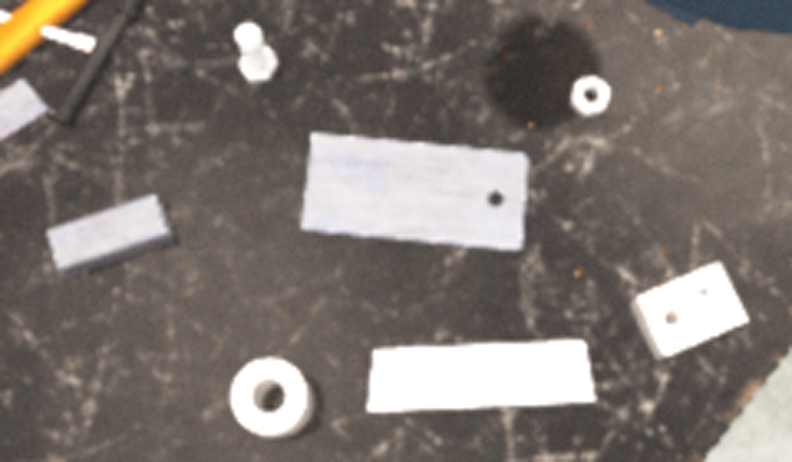

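View pics/scc.png

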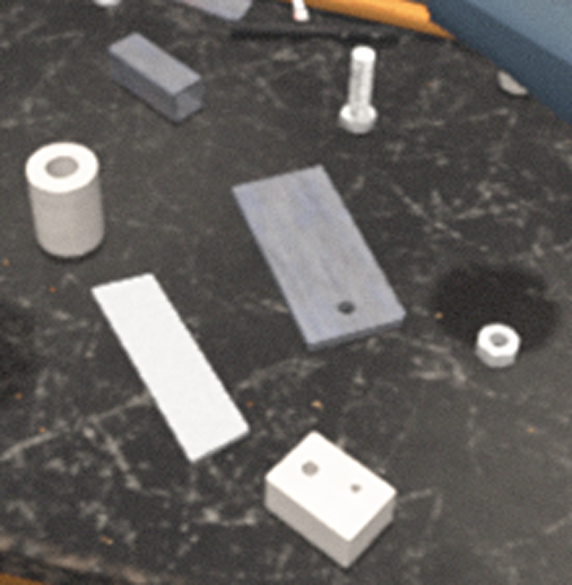

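```bash
cat > m.py <<'E'
from h import *
T=lambda p:(np.array(p,float)+.5)/3.3-.5+[200,140]
S=lambda p:(np.array(p,float)+.5)/2.6-.5+[220,120]
D={'plate':(.009,[(313,133),(527,152),(522,248),(302,231)],[(233,188),(321,167),(405,314),(309,343)]),
'strip':(.006,[(374,348),(585,340),(595,402),(368,411)],[(93,290),(153,274),(248,429),(196,457)]),
'block':(.03,[(637,302),(722,263),(748,320),(665,357)],[(314,433),(396,491),(347,540),(266,484)]),
'tube':(.03,[(47,234),(155,195),(167,235),(58,268)],[(109,47),(137,34),(203,80),(178,94)]),
'bush':(.062,[(270,395)],[(63,167)]),'nut':(.013,[(591,95)],[(498,338)]),'boltop':(.065,[(247,35)],[(362,51)])}
for k,(z,t,s) in D.items():
    for n,p in (('top',T(t)),('scene',S(s))):
        X=cast(cam(n),p,z)
        if len(X)==4:
            (c,wh,a)=cv2.minAreaRect((X*1000).astype(np.float32)); c=X.mean(0)
            e=[X[(i+1)%4]-X[i] for i in range(4)]; L=[np.linalg.norm(v) for v in e]
            i=0 if L[0]+L[2]>L[1]+L[3] else 1; v=e[i]-e[i+2]; ang=np.arctan2(v[1],v[0])%np.pi
            print(k,n,(c*1000).round(1),'sides',(np.array(L)*1000).round(),'long axis ang',ang.round(3))
        else: print(k,n,(X*1000).round(1))
E
python3 m.py
```

```text
plate top [574.6 164.4] sides [148.  67. 149.  69.] long axis ang 1.401
plate scene [572.7 164.1] sides [ 67. 145.  67. 148.] long axis ang 1.389
strip top [446.4 132.4] sides [141.  41. 150.  42.] long axis ang 1.525
strip scene [445.8 131.7] sides [ 41. 139.  36. 147.] long axis ang 1.536
block top [474.7  -8.4] sides [62. 40. 60. 40.] long axis ang 1.906
block scene [473.5  -9.2] sides [58. 42. 55. 44.] long axis ang 1.92
tube top [558.5 371.5] sides [75. 29. 74. 24.] long axis ang 1.817
tube scene [558.2 368.6] sides [26. 76. 24. 77.] long axis ang 1.823
bush top [[440.6 267.2]]
bush scene [[439.3 266.4]]
nut top [[631.   38.2]]
nut scene [[630.2  39.2]]
boltop top [[675.8 267.4]]
boltop scene [[675.1 269.6]]
```

```bash
cat > g.py <<'E'
from h import *
import sys
# target x,y(mm) z(m) yaw -> tool-unit deltas from present commanded(measured) pose
def go(x,y,z,yaw):
    s=r.read_state(); R=s['tcp_rot']; p=s['ee_pos']; psi=np.arctan2(R[1,0],R[0,0])
    dps=(yaw-psi+np.pi)%(2*np.pi)-np.pi
    d=np.array([x/1000-p[0],y/1000-p[1],z-p[2]])
    f=lambda a:np.array([d[0]*np.cos(a)+d[1]*np.sin(a), d[0]*np.sin(a)-d[1]*np.cos(a), -d[2]])/.04
    print('pos',(p*1000).round(1),'yaw',psi.round(3),'q7',s['q'][6].round(2),'tilt',R[:2,2].round(4))
    print('turn rz units',(-np.degrees(dps)/8).round(2),'| shift units now',f(psi).round(2),'| after turn',f(yaw).round(2))
if __name__=="__main__": go(*map(float,sys.argv[1:5]))
E
python3 g.py 474 -9 0.25 1.913
python3 - <<'E'
from h import *
sc,tp=cam('scene'),cam('top')
for z in (0,.1,.2,.3,.4): print(z,'scene shield edge',cast(sc,[(160,70),(168,155),(95,245)],z).round(3).tolist(),'top',cast(tp,[(145,297),(210,320),(305,395)],z).round(3).tolist())
for z in (0,.2,.4): print(z,'grey scene',cast(sc,[(450,70),(390,115),(455,215)],z).round(3).tolist(),'top',cast(tp,[(320,45),(420,150),(285,120),(465,150)],z).round(3).tolist())
E
```

```text
pos [ 196.9 -592.6  252.6] yaw 0.321 q7 -0.22 tilt [-0.0007  0.0015]
turn rz units -11.4 | shift units now [ 11.18 -11.66   0.06] | after turn [11.42 11.42  0.06]
0 scene shield edge [[0.45, 0.798], [0.365, 0.48], [0.185, 0.315]] top [[0.39, 0.572], [0.33, 0.433], [0.166, 0.242]]
0.1 scene shield edge [[0.416, 0.624], [0.344, 0.355], [0.192, 0.216]] top [[0.388, 0.529], [0.335, 0.405], [0.19, 0.236]]
0.2 scene shield edge [[0.382, 0.451], [0.323, 0.231], [0.199, 0.116]] top [[0.387, 0.485], [0.341, 0.377], [0.214, 0.23]]
0.3 scene shield edge [[0.349, 0.277], [0.303, 0.106], [0.206, 0.017]] top [[0.385, 0.441], [0.346, 0.349], [0.238, 0.223]]
0.4 scene shield edge [[0.315, 0.104], [0.282, -0.019], [0.213, -0.082]] top [[0.383, 0.397], [0.351, 0.322], [0.261, 0.217]]
0 grey scene [[1.073, 0.456], [0.831, 0.375], [0.755, 0.072]] top [[0.966, 0.145], [0.671, -0.065], [0.773, 0.244], [0.662, -0.17]]
0.2 grey scene [[0.814, 0.214], [0.647, 0.158], [0.594, -0.052]] top [[0.832, 0.154], [0.604, -0.008], [0.683, 0.231], [0.597, -0.089]]
0.4 grey scene [[0.555, -0.028], [0.462, -0.059], [0.432, -0.176]] top [[0.698, 0.164], [0.537, 0.049], [0.593, 0.218], [0.532, -0.008]]
```

```bash
python3 - <<'E'
from h import *
sc,tp=cam('scene'),cam('top')
for uv in [(420,150),(375,135),(330,100),(318,50),(465,120)]:
    for z in (0,.1,.2,.3,.35):
        X=np.r_[cast(tp,[uv],z)[0],z]; print(uv,X.round(3),proj(sc,X).round(0)[0])
E
python3 -m handwheel '[[0,-0.9,0,0,0,-0.95,1],[0.13,-0.9,0,0,0,-0.95,1],[0.25,-0.9,0,0,0,-0.95,1],[0.4,-0.85,0,0,0,-0.95,1],[0.5,-0.8,0,0,0,-0.95,1],[0.5,-0.7,0,0,0,-0.95,1]]' 40; python3 g.py 474 -9 0.25 1.913
```

```text
(420, 150) [ 0.671 -0.065  0.   ] [472. 290.]
(420, 150) [ 0.638 -0.037  0.1  ] [457. 245.]
(420, 150) [ 0.604 -0.008  0.2  ] [438. 190.]
(420, 150) [0.571 0.021 0.3  ] [416. 124.]
(420, 150) [0.554 0.035 0.35 ] [403.  84.]
(375, 135) [0.717 0.035 0.   ] [452. 237.]
(375, 135) [0.679 0.052 0.1  ] [439. 197.]
(375, 135) [0.64 0.07 0.2 ] [423. 149.]
(375, 135) [0.601 0.087 0.3  ] [403.  89.]
(375, 135) [0.582 0.096 0.35 ] [391.  54.]
(330, 100) [0.816 0.133 0.   ] [458. 183.]
(330, 100) [0.766 0.139 0.1  ] [446. 148.]
(330, 100) [0.716 0.145 0.2  ] [431. 106.]
(330, 100) [0.666 0.151 0.3  ] [412.  54.]
(330, 100) [0.641 0.155 0.35 ] [401.  22.]
(318, 50) [0.953 0.151 0.   ] [504. 155.]
(318, 50) [0.887 0.155 0.1  ] [491. 123.]
(318, 50) [0.822 0.159 0.2  ] [476.  84.]
(318, 50) [0.756 0.163 0.3  ] [456.  35.]
(318, 50) [0.723 0.165 0.35 ] [445.   6.]
(465, 120) [ 0.737 -0.182  0.   ] [560. 329.]
(465, 120) [ 0.696 -0.14   0.1  ] [541. 280.]
(465, 120) [ 0.655 -0.098  0.2  ] [518. 221.]
(465, 120) [ 0.614 -0.056  0.3  ] [490. 149.]
(465, 120) [ 0.593 -0.035  0.35 ] [474. 107.]
t: 0.7
ee_pos: [0.129, -0.3823, 0.2532]
tcp_rot: [[0.433, 0.901, -0.0], [0.901, -0.433, 0.001], [0.0, -0.001, -1.0]]
contact_force: [0.1, 0.4, -0.1]
opening: 0.0854
gripper_force: 0.0
pos [ 129.  -382.3  253.2] yaw 1.123 q7 0.3 tilt [-0.0004  0.0007]
turn rz units -5.66 | shift units now [12.15  3.73  0.08] | after turn [ 5.9  11.26  0.08]
```

```bash
python3 -m handwheel '[[0.95,0.3,0,0,0,-0.95,1],[0.9,0.45,0,0,0,-0.95,1],[0.85,0.6,0,0,0,-0.95,1],[0.75,0.7,0,0,0,-0.95,1],[0.65,0.8,0,0,0,-0.95,1],[0.5,0.85,0,0,0,-0.91,1],[0.5,0.9,0,0,0,0,1],[0.5,0.9,0,0,0,0,1],[0.4,0.9,0,0,0,0,1],[0.3,0.9,0,0,0,0,1]]'; python3 g.py 474 -9 0.06 1.913
```

```text
t: 1.7
ee_pos: [0.4182, -0.1014, 0.2532]
tcp_rot: [[-0.331, 0.944, -0.001], [0.944, 0.331, -0.0], [0.0, -0.001, -1.0]]
contact_force: [0.0, -0.7, 0.2]
opening: 0.0852
gripper_force: 0.0
pos [ 418.2 -101.4  253.2] yaw 1.908 q7 -0.06 tilt [-0.0008 -0.0001]
turn rz units -0.03 | shift units now [1.72 2.08 4.83] | after turn [1.71 2.09 4.83]
```

```bash
python3 -m handwheel '[[0.57,0.7,0.3,0,0,0,1],[0.57,0.7,0.6,0,0,0,1],[0.57,0.69,0.8,0,0,0,1],[0,0,0.7,0,0,0,1],[0,0,0.5,0,0,0,1],[0,0,0,0,0,0,1],[0,0,0,0,0,0,1]]'; python3 g.py 474 -9 0.027 1.913
python3 - <<'E'
from h import *
s=r.read_state(); im=imaging.read_camera('wrist'); cv2.imwrite('pics/w1.png',im[:,:,::-1])
KP=cam('wrist',s); g=cv2.cvtColor(im,cv2.COLOR_RGB2GRAY); m=((g>150)*255).astype(np.uint8)
for c in cv2.findContours(m,0,2)[0]:
    if cv2.contourArea(c)>800:
        print(cv2.contourArea(c),c.reshape(-1,2).mean(0).round(), cv2.minAreaRect((cast(KP,c.reshape(-1,2),.03)*1000).astype(np.float32)))
E
```

```text
t: 2.4
ee_pos: [0.4738, -0.011, 0.1374]
tcp_rot: [[-0.33, 0.944, -0.001], [0.944, 0.33, -0.0], [0.0, -0.001, -1.0]]
contact_force: [0.3, -0.0, 0.4]
opening: 0.0855
gripper_force: 0.0
pos [473.8 -11.  137.4] yaw 1.907 q7 -0.43 tilt [-0.0007 -0.0002]
turn rz units -0.04 | shift units now [0.05 0.02 2.76] | after turn [0.05 0.02 2.76]
1313.5 [487. 381.] ((707.1162109375, -138.6851806640625), (58.38410186767578, 57.015323638916016), 19.356794357299805)
5353.5 [276. 303.] ((458.8435974121094, -131.1446990966797), (81.57369232177734, 109.46368408203125), 45.01734161376953)
3387.0 [332. 186.] ((473.8872375488281, -4.505611419677734), (42.44397735595703, 63.16077423095703), 19.112201690673828)
39410.5 [151. 255.] ((264.0407409667969, -142.77011108398438), (373.7781982421875, 180.866943359375), 50.952762603759766)
11152.0 [489.  72.] ((559.7972412109375, 142.92393493652344), (110.15483856201172, 61.37424087524414), 79.45841217041016)
5610.5 [336.  61.] ((444.31219482421875, 101.82093048095703), (85.83568572998047, 36.744388580322266), 87.87162780761719)
```

View pics/w1.png

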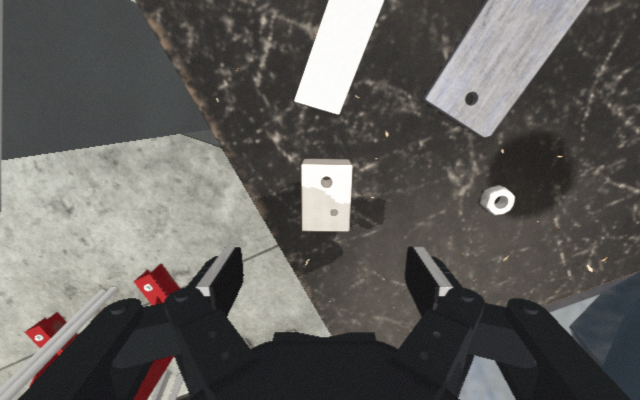

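The block lies at wrist pixels (327,195), between and squarely ahead of the fingers; the measured size and angle agree with the earlier ones.

```bash
python3 -m handwheel '[[0.05,0.02,0.7,0,0,0,1],[0,0,0.8,0,0,0,1],[0,0,0.7,0,0,0,1],[0,0,0.4,0,0,0,1],[0,0,0.16,0,0,0,1],[0,0,0,0,0,0,0],[0,0,0,0,0,0,0],[0,0,0,0,0,0,0],[0,0,0,0,0,0,0],[0,0,0,0,0,0,0],[0,0,0,0,0,0,0]]' 70; python3 -m handwheel '[[0,0,0,0,0,0,0],[0,0,-0.4,0,0,0,0],[0,0,-0.7,0,0,0,0],[0,0,-0.8,0,0,0,0],[0,0,-0.6,0,0,0,0],[0,0,0,0,0,0,0]]'; python3 g.py 583.1 217.5 0.1 2.966
```

```text
t: 3.55
ee_pos: [0.4748, -0.009, 0.0283]
tcp_rot: [[-0.329, 0.944, 0.002], [0.944, 0.329, 0.0], [-0.001, 0.002, -1.0]]
contact_force: [-0.6, 1.2, 7.3]
opening: 0.0402
gripper_force: 71.7
t: 4.15
ee_pos: [0.4755, -0.0092, 0.1296]
tcp_rot: [[-0.328, 0.945, 0.005], [0.945, 0.328, 0.001], [-0.001, 0.005, -1.0]]
contact_force: [0.6, -0.4, -5.3]
opening: 0.0411
gripper_force: 73.0
pos [475.5  -9.2 129.6] yaw 1.905 q7 -0.48 tilt [0.0054 0.0009]
turn rz units -7.6 | shift units now [4.47 4.4  0.74] | after turn [-1.66  6.05  0.74]
```

```bash
python3 -m handwheel '[[0,0,0,0,0,-0.95,0],[0,0,0,0,0,-0.95,0],[0,0,0,0,0,-0.95,0],[0,0,0,0,0,-0.95,0],[0,0,0,0,0,-0.95,0],[0,0,0,0,0,-0.95,0],[0,0,0,0,0,-0.95,0],[0,0,0,0,0,-0.95,0],[-0.3,0.6,0,0,0,0,0],[-0.3,0.9,0,0,0,0,0],[-0.3,0.9,0,0,0,0,0]]';python3 -m handwheel '[[-0.2,0.9,0,0,0,0,0],[-0.2,0.9,0,0,0,0,0],[-0.2,0.9,0,0,0,0,0],[-0.1,0.6,0,0,0,0,0],[0,0.3,0,0,0,0,0],[0,0,0,0,0,0,0],[0,0,0,0,0,0,0]]'; python3 g.py 583.1 217.5 0.042 2.966
```

```text
t: 5.25
ee_pos: [0.5259, 0.0792, 0.1253]
tcp_rot: [[-0.985, 0.174, -0.002], [0.174, 0.985, -0.002], [0.002, -0.002, -1.0]]
contact_force: [0.7, -0.4, -5.8]
opening: 0.0403
gripper_force: 72.8
t: 5.95
ee_pos: [0.5777, 0.2142, 0.1256]
tcp_rot: [[-0.985, 0.173, -0.002], [0.173, 0.985, -0.004], [0.001, -0.004, -1.0]]
contact_force: [-0.0, -0.9, -5.1]
opening: 0.0407
gripper_force: 72.7
pos [577.7 214.2 125.6] yaw 2.968 q7 0.26 tilt [-0.002  -0.0038]
turn rz units 0.01 | shift units now [-0.12  0.1   2.09] | after turn [-0.12  0.1   2.09]
```

```bash
python3 -m handwheel '[[-0.12,0.1,0.5,0,0,0,0],[0,0,0.7,0,0,0,0],[0,0,0.6,0,0,0,0],[0,0,0.25,0,0,0,0],[0,0,0.06,0,0,0,0],[0,0,0,0,0,0,0],[0,0,0,0,0,0,0]]';python3 g.py 583.1 217.5 0.038 2.966
```

```text
t: 6.65
ee_pos: [0.5848, 0.2199, 0.0438]
tcp_rot: [[-0.985, 0.173, 0.002], [0.173, 0.985, 0.001], [-0.002, 0.001, -1.0]]
contact_force: [0.6, 0.7, -4.1]
opening: 0.0406
gripper_force: 72.6
pos [584.8 219.9  43.8] yaw 2.968 q7 0.19 tilt [0.0019 0.001 ]
turn rz units 0.01 | shift units now [ 0.03 -0.07  0.14] | after turn [ 0.03 -0.07  0.14]
```

```bash
python3 -m handwheel '[[0.03,-0.06,0.08,0,0,0,0],[0,0,0.06,0,0,0,0],[0,0,0,0,0,0,0],[0,0,0,0,0,0,0]]';python3 g.py 583.1 217.5 0.038 2.966
python3 - <<'E'
from h import *
cv2.imwrite('pics/s2.png',cv2.resize(imaging.read_camera('scene')[120:345,220:440,::-1],None,fx=2.6,fy=2.6,interpolation=cv2.INTER_CUBIC))
E
```

```text
t: 7.05
ee_pos: [0.5825, 0.2171, 0.0374]
tcp_rot: [[-0.985, 0.173, 0.0], [0.173, 0.985, -0.001], [-0.001, -0.001, -1.0]]
contact_force: [-1.0, -2.6, 2.4]
opening: 0.0409
gripper_force: 73.6
pos [582.5 217.1  37.4] yaw 2.968 q7 0.18 tilt [ 0.0005 -0.001 ]
turn rz units 0.01 | shift units now [-0.01  0.01 -0.01] | after turn [-0.01  0.01 -0.01]
```

View pics/s2.png

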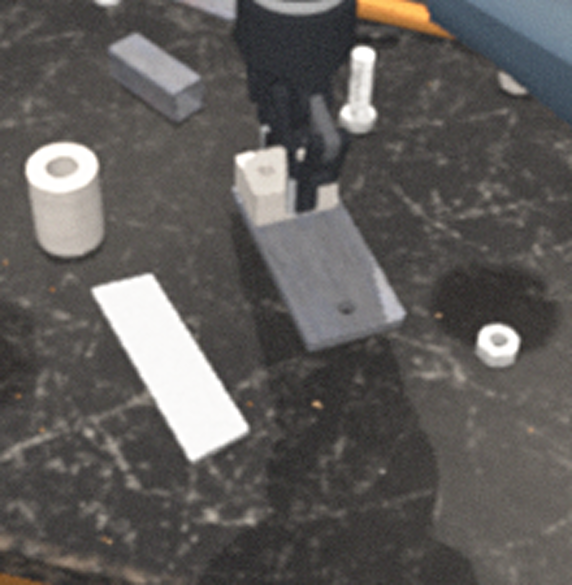

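The block sits flush at the plate's far end (its corner near (240,190) in the crop), and the bolt at (358,115) stands clear. Release it and go to the tube.

```bash
python3 -m handwheel '[[0,0,0,0,0,0,0.7],[0,0,0,0,0,0,0.7],[0,0,0,0,0,0,0.7],[0,0,0,0,0,0,0.7],[0,0,-0.3,0,0,0,0.7],[0,0,-0.6,0,0,0,0.7],[0,0,-0.8,0,0,0,0.7],[0,0,-0.8,0,0,0,0.7],[0,0,-0.3,0,0,0,0.7],[0,0,0,0,0,0,0.7]]';python3 g.py 558.4 370 0.1 1.82
```

```text
t: 8.1
ee_pos: [0.5834, 0.2183, 0.1512]
tcp_rot: [[-0.985, 0.173, 0.004], [0.173, 0.985, 0.002], [-0.003, 0.003, -1.0]]
contact_force: [0.0, 0.2, -0.3]
opening: 0.0596
gripper_force: 0.0
pos [583.4 218.3 151.2] yaw 2.968 q7 0.29 tilt [0.0038 0.002 ]
turn rz units 8.22 | shift units now [1.27 3.63 1.28] | after turn [3.83 0.33 1.28]
```

```bash
python3 -m handwheel '[[0,0,0,0,0,0.95,0.7],[0,0,0,0,0,0.95,0.7],[0,0,0,0,0,0.95,0.7],[0,0,0,0,0,0.95,0.7],[0,0,0,0,0,0.95,0.7],[0,0,0,0,0,0.95,0.7],[0,0,0,0,0,0.95,0.7],[0,0,0,0,0,0.95,0.7],[0.4,0,0,0,0,0.62,0.7],[0.8,0.1,0.1,0,0,0,0.7],[0.8,0.1,0.1,0,0,0,0.7],[0.8,0.1,0.1,0,0,0,0.7]]';python3 -m handwheel '[[0.8,0.03,0.3,0,0,0,0.7],[0.23,0,0.3,0,0,0,0.7],[0,0,0,0,0,0,0.7],[0,0,0,0,0,0,0.7]]';python3 g.py 558.4 370 0.027 1.82
python3 - <<'E'
from h import *
s=r.read_state(); im=imaging.read_camera('wrist'); cv2.imwrite('pics/w3.png',im[:,:,::-1])
E
```

```text
t: 9.3
ee_pos: [0.5641, 0.3288, 0.135]
tcp_rot: [[-0.247, 0.969, -0.002], [0.969, 0.247, -0.002], [-0.002, -0.002, -1.0]]
contact_force: [-0.4, -0.5, 0.5]
opening: 0.0598
gripper_force: 0.0
t: 9.7
ee_pos: [0.5562, 0.3664, 0.1116]
tcp_rot: [[-0.246, 0.969, -0.001], [0.969, 0.246, -0.004], [-0.003, -0.002, -1.0]]
contact_force: [0.6, -0.1, 0.8]
opening: 0.0598
gripper_force: 0.0
pos [556.2 366.4 111.6] yaw 1.819 q7 -0.83 tilt [-0.0011 -0.0038]
turn rz units -0.0 | shift units now [0.07 0.08 2.11] | after turn [0.07 0.08 2.11]
```

View pics/w3.png

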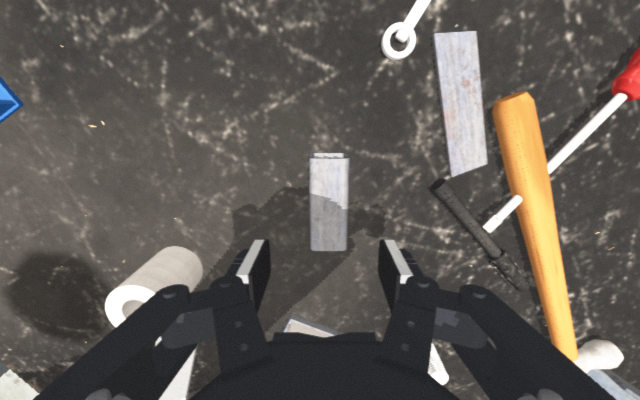

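The tube is at (329,204), top face columns 310-348 and rows 158-250, between the open fingers.

```bash
python3 - <<'E'
from h import *
X=cast(cam('wrist',r.read_state()),[(310,159),(347,159),(347,250),(310,250)],.03)*1000;print(X.round(1),X.mean(0))
E
python3 -m handwheel '[[0.06,0.07,0.5,0,0,0,0.7],[0,0,0.7,0,0,0,0.7],[0,0,0.5,0,0,0,0.7],[0,0,0.3,0,0,0,0.7],[0,0,0.1,0,0,0,0.7],[0,0,0,0,0,0,0.7]]'; python3 g.py 558.4 370 0.027 1.82
```

```text
[[537.2 404. ]
 [563.4 410.6]
 [583.2 339.6]
 [554.3 332.3]] [559.5145712  371.60748661]
t: 10.35
ee_pos: [0.5584, 0.3714, 0.0286]
tcp_rot: [[-0.246, 0.969, -0.0], [0.969, 0.246, -0.0], [-0.0, -0.0, -1.0]]
contact_force: [-0.7, 0.8, 0.9]
opening: 0.0599
gripper_force: 0.0
pos [558.4 371.4  28.6] yaw 1.82 q7 -0.87 tilt [-0.0001 -0.0004]
turn rz units -0.0 | shift units now [-0.03 -0.01  0.04] | after turn [-0.03 -0.01  0.04]
```

```bash
python3 -m handwheel '[[0,0,0,0,0,0,0],[0,0,0,0,0,0,0],[0,0,0,0,0,0,0],[0,0,0,0,0,0,0],[0,0,0,0,0,0,0],[0,0,0,0,0,0,0],[0,0,-0.4,0,0,0,0],[0,0,-0.7,0,0,0,0],[0,0,-0.8,0,0,0,0],[0,0,-0.7,0,0,0,0],[0,0,-0.4,0,0,0,0],[0,0,0,0,0,0,0]]' 60; python3 g.py 563.1 105.2 0.038 2.966
```

```text
t: 11.55
ee_pos: [0.5592, 0.3729, 0.1517]
tcp_rot: [[-0.247, 0.969, 0.004], [0.969, 0.247, 0.003], [0.002, 0.004, -1.0]]
contact_force: [0.8, 0.0, -2.4]
opening: 0.0287
gripper_force: 60.0
pos [559.2 372.9 151.7] yaw 1.82 q7 -0.8 tilt [0.0038 0.003 ]
turn rz units -8.21 | shift units now [-6.51 -1.56  2.84] | after turn [-1.26 -6.57  2.84]
```

```bash
python3 -m handwheel '[[-0.4,-0.1,0,0,0,0,0],[-0.8,-0.2,0,0,0,0,0],[-0.9,-0.2,0,0,0,0,0],[-0.9,-0.2,0,0,0,0,0],[-0.9,-0.2,0,0,0,0,0],[-0.9,-0.2,0,0,0,0,0],[-0.8,-0.2,0,0,0,0,0],[-0.5,-0.16,0,0,0,0,0],[-0.4,-0.1,0,0,0,-0.6,0],[0,0,0,0,0,-0.95,0],[0,0,0,0,0,-0.95,0],[0,0,0,0,0,-0.95,0]]';python3 -m handwheel '[[0,0,0.2,0,0,-0.95,0],[0,0,0.4,0,0,-0.95,0],[0,0,0.4,0,0,-0.95,0],[0,0,0.4,0,0,-0.95,0],[0,0,0.2,0,0,-0.95,0],[0,0,0,0,0,0,0],[0,0,0,0,0,0,0]]'; python3 g.py 563.1 105.2 0.04 2.966
```

```text
t: 12.75
ee_pos: [0.5608, 0.1038, 0.1474]
tcp_rot: [[-0.672, 0.741, -0.003], [0.741, 0.672, -0.001], [0.001, -0.003, -1.0]]
contact_force: [-0.0, -0.7, -2.1]
opening: 0.0289
gripper_force: 60.0
t: 13.45
ee_pos: [0.5612, 0.1043, 0.0841]
tcp_rot: [[-0.984, 0.178, -0.002], [0.178, 0.984, 0.0], [0.002, -0.0, -1.0]]
contact_force: [-0.2, -0.1, -1.4]
opening: 0.0286
gripper_force: 60.0
pos [561.2 104.3  84.1] yaw 2.962 q7 0.28 tilt [-0.0019  0.    ]
turn rz units -0.03 | shift units now [-0.04  0.03  1.1 ] | after turn [-0.04  0.03  1.1 ]
```

```bash
python3 -m handwheel '[[-0.04,0.02,0.4,0,0,0,0],[0,0,0.4,0,0,0,0],[0,0,0.2,0,0,0,0],[0,0,0.06,0,0,0,0],[0,0,0,0,0,0,0],[0,0,0,0,0,0,0]]'; python3 g.py 563.1 105.2 0.038 2.966
```

```text
t: 14.05
ee_pos: [0.5638, 0.1053, 0.0427]
tcp_rot: [[-0.985, 0.175, 0.001], [0.175, 0.985, 0.0], [-0.0, 0.0, -1.0]]
contact_force: [1.1, -1.2, -2.1]
opening: 0.0288
gripper_force: 60.0
pos [563.8 105.3  42.7] yaw 2.965 q7 0.22 tilt [0.0005 0.0003]
turn rz units -0.0 | shift units now [ 0.02 -0.    0.12] | after turn [ 0.02 -0.    0.12]
```

```bash
python3 -m handwheel '[[0.01,0,0.07,0,0,0,0],[0,0,0.06,0,0,0,0],[0,0,0,0,0,0,0],[0,0,0,0,0,0,0]]'; python3 g.py 563.1 105.2 0.038 2.966
python3 - <<'E'
from h import *
cv2.imwrite('pics/s4.png',cv2.resize(imaging.read_camera('scene')[120:345,220:440,::-1],None,fx=2.6,fy=2.6,interpolation=cv2.INTER_CUBIC))
E
```

```text
t: 14.45
ee_pos: [0.5636, 0.1053, 0.0392]
tcp_rot: [[-0.984, 0.175, 0.002], [0.175, 0.985, -0.0], [-0.002, 0.0, -1.0]]
contact_force: [-2.5, -3.3, 12.3]
opening: 0.029
gripper_force: 61.7
pos [563.6 105.3  39.2] yaw 2.965 q7 0.21 tilt [ 0.002  -0.0002]
turn rz units -0.01 | shift units now [ 0.01 -0.01  0.03] | after turn [ 0.01 -0.01  0.03]
```

View pics/s4.png

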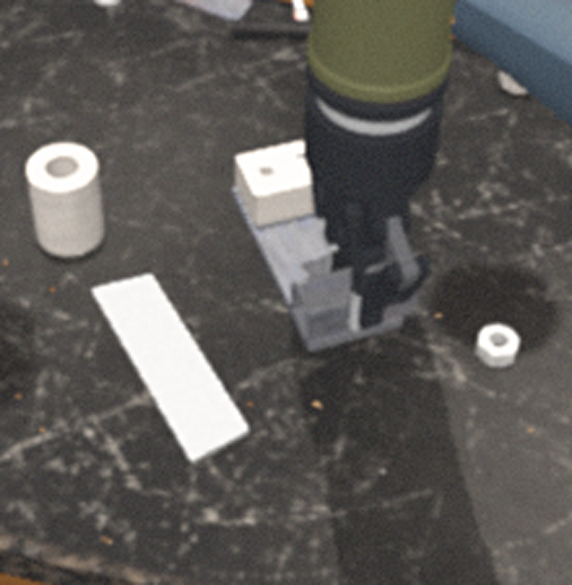

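The tube rests on the plate near end (crop (325,300)); its flushness is hidden by the gripper, so I release, back off and measure.

```bash
python3 -m handwheel '[[0,0,-0.05,0,0,0,0.6],[0,0,0,0,0,0,0.6],[0,0,0,0,0,0,0.6],[0,0,0,0,0,0,0.6],[0,0,-0.3,0,0,0,0.6],[0,0,-0.6,0,0,0,0.6],[0,0,-0.8,0,0,0,0.6],[0,0,-0.8,0,0,0,0.6],[0.6,0,-0.3,0,0,0,0.6],[0.8,0,0,0,0,0,0.6],[0.8,0,0,0,0,0,0.6],[0.6,0,0,0,0,0,0.6]]';python3 g.py 446.1 132 0.023 1.53
python3 - <<'E'
from h import *
a=cv2.resize(imaging.read_camera('scene')[160:280,270:400,::-1],None,fx=4,fy=4,interpolation=cv2.INTER_CUBIC)
cv2.imwrite('pics/s5.png',a)
E
```

```text
t: 15.7
ee_pos: [0.451, 0.1249, 0.1522]
tcp_rot: [[-0.985, 0.174, 0.0], [0.174, 0.985, 0.0], [-0.0, 0.0, -1.0]]
contact_force: [0.9, 0.1, 0.1]
opening: 0.0515
gripper_force: 0.0
pos [451.  124.9 152.2] yaw 2.966 q7 0.09 tilt [0.0001 0.0001]
turn rz units 10.29 | shift units now [0.15 0.15 3.23] | after turn [ 0.17 -0.13  3.23]
```

View pics/s5.png

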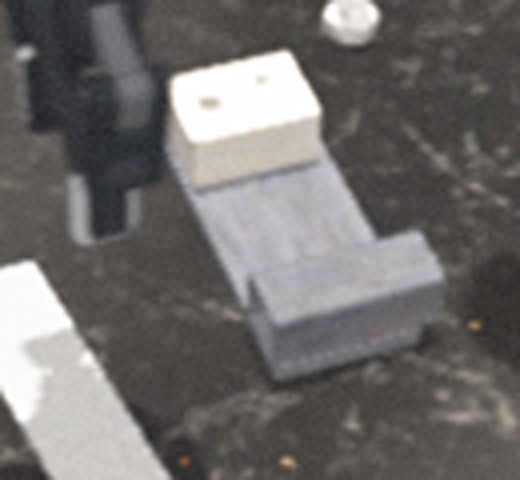

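Run:
```python
from h import *
f=lambda p:(np.array(p,float)+.5)/4-.5+[270,160]
c=np.array([573.6,164.3]); u=np.array([np.cos(1.395),np.sin(1.395)]); v=np.array([u[1],-u[0]])
for n,p in (('block',[(172,75),(290,50),(321,106),(194,136)]),('tube',[(252,278),(418,233),(443,279),(274,325)])):
    X=cast(cam('scene'),f(p),.039)*1000; d=X.mean(0)-c; e=X[1]-X[0]+X[2]-X[3]
    print(n,X.mean(0).round(1),'plate x,y',(d@v).round(1),(d@u).round(1),'ang',(np.arctan2(e[1],e[0])+.176).round(3), np.linalg.norm(np.roll(X,-1,0)-X,axis=1).round())
```

```text
block [583.3 217.9] plate x,y 0.2 54.5 ang -0.023 [56. 39. 59. 40.]
tube [562.5 102.4] plate x,y -0.1 -62.9 ang 0.001 [74. 27. 74. 26.]
```

```bash
python3 -m handwheel '[[0,0,0,0,0,0.95,0.75],[0,0,0,0,0,0.95,0.75],[0,0,0,0,0,0.95,0.75],[0,0,0,0,0,0.95,0.75],[0,0,0,0,0,0.95,0.75],[0,0,0,0,0,0.95,0.75],[0,0,0,0,0,0.95,0.75],[0,0,0,0,0,0.95,0.75],[0,0,0,0,0,0.95,0.75],[0,0,0,0,0,0.95,0.75],[0,0,0,0,0,0.8,0.75],[0,0,0,0,0,0,0.75]]';python3 g.py 446.1 132 0.06 1.53
python3 - <<'E'
from h import *
s=r.read_state(); im=imaging.read_camera('wrist'); cv2.imwrite('pics/w6.png',im[:,:,::-1])
E
```

```text
t: 16.95
ee_pos: [0.4532, 0.1251, 0.1519]
tcp_rot: [[0.043, 0.999, 0.001], [0.999, -0.043, 0.0], [0.0, 0.001, -1.0]]
contact_force: [-0.4, -0.2, -0.3]
opening: 0.064
gripper_force: 0.0
pos [453.2 125.1 151.9] yaw 1.528 q7 -0.97 tilt [0.0009 0.0002]
turn rz units -0.02 | shift units now [ 0.16 -0.18  2.3 ] | after turn [ 0.16 -0.18  2.3 ]
```

View pics/w6.png

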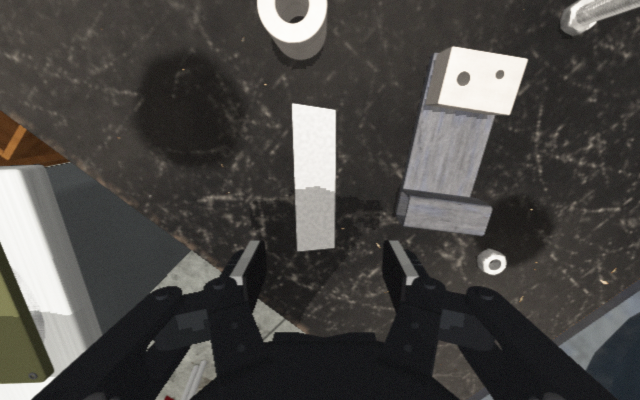

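The strip shows with corners about (292,104),(336,108),(334,248),(298,251); block, tube, bolt and nut all look right.

```bash
python3 - <<'E'
from h import *
X=cast(cam('wrist',r.read_state()),[(292,103.5),(336,108),(334,248),(298,251)],.006)*1000
d=X[0]+X[1]-X[2]-X[3];print(X.round(1),X.mean(0),np.arctan2(d[1],d[0]),np.linalg.norm(d)/2)
E
python3 -m handwheel '[[0.16,-0.18,0.4,0,0,0,0.75],[0,0,0.7,0,0,0,0.75],[0,0,0.6,0,0,0,0.75],[0,0,0.4,0,0,0,0.75],[0,0,0.2,0,0,0,0.75],[0,0,0,0,0,0,0.75]]'; python3 g.py 446.1 132 0.025 1.53
```

```text
[[428.1 208.2]
 [467.8 202.8]
 [461.9  62. ]
 [423.6  60. ]] [445.35537858 133.25371048] 1.5344646067874643 144.57889469682544
t: 17.6
ee_pos: [0.4457, 0.1316, 0.0586]
tcp_rot: [[0.042, 0.999, -0.001], [0.999, -0.042, -0.0], [-0.0, -0.001, -1.0]]
contact_force: [-0.8, -1.1, 0.6]
opening: 0.0642
gripper_force: 0.0
pos [445.7 131.6  58.6] yaw 1.529 q7 -1.1 tilt [-0.0013 -0.0004]
turn rz units -0.01 | shift units now [0.01 0.01 0.84] | after turn [0.01 0.01 0.84]
```

```bash
python3 -m handwheel '[[0,0.01,0.4,0,0,0,0.58],[0,0,0.25,0,0,0,0.58],[0,0,0.1,0,0,0,0.58],[0,0,0.04,0,0,0,0.58],[0,0,0,0,0,0,0.58],[0,0,0,0,0,0,0.58]]'; python3 -m handwheel '[[0,0,0.05,0,0,0,0.58],[0,0,0.05,0,0,0,0.58],[0,0,0,0,0,0,0.58]]'
```

```text
t: 18.2
ee_pos: [0.4466, 0.1314, 0.0281]
tcp_rot: [[0.044, 0.999, 0.001], [0.999, -0.044, 0.0], [0.0, 0.001, -1.0]]
contact_force: [0.4, 0.9, 0.6]
opening: 0.0495
gripper_force: 0.0
t: 18.5
ee_pos: [0.4465, 0.1314, 0.0239]
tcp_rot: [[0.043, 0.999, 0.0], [0.999, -0.043, 0.0], [0.0, 0.0, -1.0]]
contact_force: [0.2, -0.2, 0.3]
opening: 0.0498
gripper_force: 0.0
```

```bash
for i in 1; do python3 -m handwheel '[[0,0,0.05,0,0,0,0.56],[0,0,0,0,0,0,0.56],[0,0,0,0,0,0,0.56]]'|egrep 'ee|force|open'; python3 -m handwheel '[[0,0,0.05,0,0,0,0.54],[0,0,0,0,0,0,0.54],[0,0,0,0,0,0,0.54]]'|egrep 'ee|force|open'; done
```

```text
ee_pos: [0.4465, 0.1314, 0.0219]
contact_force: [0.4, 0.2, 0.7]
opening: 0.048
gripper_force: 0.0
ee_pos: [0.4465, 0.1314, 0.0198]
contact_force: [0.9, -0.2, -0.1]
opening: 0.0463
gripper_force: 0.0
```

```bash
python3 -m handwheel '[[0,0,0,0,0,0,0],[0,0,0,0,0,0,0],[0,0,0,0,0,0,0],[0,0,0,0,0,0,0],[0,0,0,0,0,0,0]]' 60; python3 -m handwheel '[[0,0,-0.2,0,0,0,0],[0,0,-0.4,0,0,0,0],[0,0,-0.4,0,0,0,0],[0,0,0,0,0,0,0],[0,0,0,0,0,0,0]]'
```

```text
t: 19.6
ee_pos: [0.4459, 0.1314, 0.0209]
tcp_rot: [[0.043, 0.999, 0.001], [0.999, -0.043, 0.0], [0.0, 0.001, -1.0]]
contact_force: [-2.4, 0.4, 15.4]
opening: 0.0378
gripper_force: 63.9
t: 20.1
ee_pos: [0.4464, 0.1312, 0.0595]
tcp_rot: [[0.044, 0.999, -0.0], [0.999, -0.044, 0.0], [0.0, -0.0, -1.0]]
contact_force: [-0.4, 0.4, -2.3]
opening: 0.0377
gripper_force: 60.9
```

```bash
python3 -m handwheel '[[0,0,-0.5,0,0,0,0],[0,0,-0.8,0,0,0.2,0],[0,0,-0.5,0,0,0.4,0],[0,0,0,0,0,0.35,0],[0,0,0,0,0,0,0]]'; python3 g.py 573.5 163.3 0.062 1.395
python3 - <<'E'
from h import *
cv2.imwrite('pics/w7.png',imaging.read_camera('wrist')[:,:,::-1])
E
```

```text
t: 20.6
ee_pos: [0.4463, 0.1312, 0.1313]
tcp_rot: [[0.176, 0.984, -0.0], [0.984, -0.176, -0.001], [-0.001, -0.0, -1.0]]
contact_force: [-0.5, -0.9, -2.8]
opening: 0.0378
gripper_force: 61.4
pos [446.3 131.2 131.3] yaw 1.394 q7 -1.37 tilt [-0.0003 -0.0006]
turn rz units -0.01 | shift units now [1.35 2.99 1.73] | after turn [1.35 2.99 1.73]
```

View pics/w7.png

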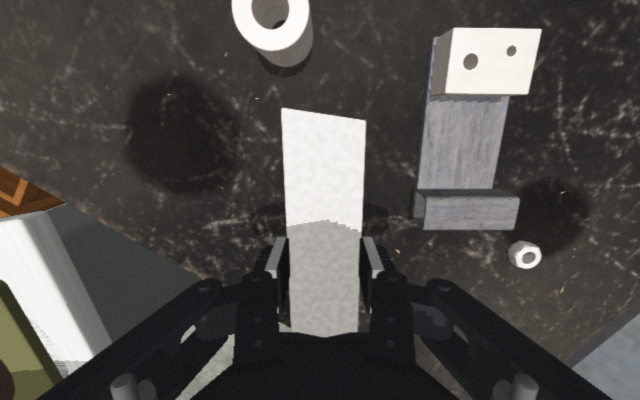

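The strip is held straight between the pads (columns 283-366 at its far end), with the block and tube clear to the right.

```bash
python3 -m handwheel '[[0.2,0.5,0,0,0,0,0],[0.35,0.7,0,0,0,0,0],[0.35,0.7,0,0,0,0,0],[0.25,0.6,0.1,0,0,0,0],[0.15,0.35,0.3,0,0,0,0],[0.05,0.14,0.4,0,0,0,0],[0,0,0.3,0,0,0,0],[0,0,0.2,0,0,0,0],[0,0,0,0,0,0,0],[0,0,0,0,0,0,0]]'; python3 g.py 573.5 163.3 0.062 1.395
```

```text
t: 21.65
ee_pos: [0.5729, 0.1636, 0.0796]
tcp_rot: [[0.174, 0.985, -0.001], [0.985, -0.174, -0.0], [-0.001, -0.001, -1.0]]
contact_force: [0.1, 0.4, -2.3]
opening: 0.038
gripper_force: 61.3
pos [572.9 163.6  79.6] yaw 1.395 q7 -1.2 tilt [-0.0008 -0.0005]
turn rz units 0.0 | shift units now [-0.    0.02  0.44] | after turn [-0.    0.02  0.44]
```

```bash
python3 -m handwheel '[[0,0.02,0.2,0,0,0,0],[0,0,0.15,0,0,0,0],[0,0,0.08,0,0,0,0],[0,0,0,0,0,0,0],[0,0,0,0,0,0,0]]';python3 -m handwheel '[[0,0,0.05,0,0,0,0],[0,0,0,0,0,0,0],[0,0,0,0,0,0,0]]'
```

```text
t: 22.15
ee_pos: [0.5744, 0.1635, 0.0625]
tcp_rot: [[0.175, 0.985, 0.0], [0.985, -0.175, 0.0], [0.0, 0.0, -1.0]]
contact_force: [-0.5, -0.0, -2.2]
opening: 0.0377
gripper_force: 61.4
t: 22.45
ee_pos: [0.5745, 0.1634, 0.0606]
tcp_rot: [[0.175, 0.984, 0.0], [0.984, -0.175, -0.0], [-0.0, 0.0, -1.0]]
contact_force: [-0.1, -0.1, -3.7]
opening: 0.0377
gripper_force: 61.4
```

```bash
python3 -m handwheel '[[0,0,0.03,0,0,0,0],[0,0,0,0,0,0,0],[0,0,0,0,0,0,0]]'; python3 -m handwheel '[[0,0,0.03,0,0,0,0],[0,0,0,0,0,0,0],[0,0,0,0,0,0,0]]'
```

```text
t: 22.75
ee_pos: [0.5746, 0.1635, 0.0599]
tcp_rot: [[0.175, 0.984, 0.001], [0.984, -0.175, -0.0], [0.0, 0.001, -1.0]]
contact_force: [-0.9, -1.3, 5.4]
opening: 0.0378
gripper_force: 62.1
t: 23.05
ee_pos: [0.5746, 0.1635, 0.0598]
tcp_rot: [[0.175, 0.985, 0.001], [0.985, -0.175, -0.001], [-0.0, 0.001, -1.0]]
contact_force: [-3.1, -2.3, 14.4]
opening: 0.038
gripper_force: 63.1
```

Seated (force reversed at TCP 0.060). Release and rise.

```bash
python3 -m handwheel '[[0,0,-0.04,0,0,0,0.6],[0,0,0,0,0,0,0.6],[0,0,0,0,0,0,0.6],[0,0,0,0,0,0,0.6],[0,0,-0.3,0,0,0,0.6],[0,0,-0.6,0,0,0,0.6],[0,0,-0.8,0,0,0,0.6],[0,0,-0.6,0,0,0,0.7],[-0.2,-0.8,0,0,0,0,0.7],[-0.2,-0.8,0,0,0,0,0.7],[0,0,0,0,0,0,0.7],[0,0,0,0,0,0,0.7]]';python3 g.py 440 266.8 0.14 1.395
python3 - <<'E'
from h import *
cv2.imwrite('pics/s8.png',cv2.resize(imaging.read_camera('scene')[150:290,250:400,::-1],None,fx=4,fy=4,interpolation=cv2.INTER_CUBIC))
cv2.imwrite('pics/t8.png',imaging.read_camera('top')[:,:,::-1])
E
```

```text
t: 24.25
ee_pos: [0.5087, 0.1591, 0.1525]
tcp_rot: [[0.174, 0.985, 0.001], [0.985, -0.174, -0.0], [0.0, 0.001, -1.0]]
contact_force: [0.2, -0.4, -0.7]
opening: 0.0599
gripper_force: 0.0
pos [508.7 159.1 152.5] yaw 1.395 q7 -1.23 tilt [ 0.0011 -0.    ]
turn rz units 0.0 | shift units now [ 2.35 -2.16  0.31] | after turn [ 2.35 -2.16  0.31]
```

View pics/s8.png

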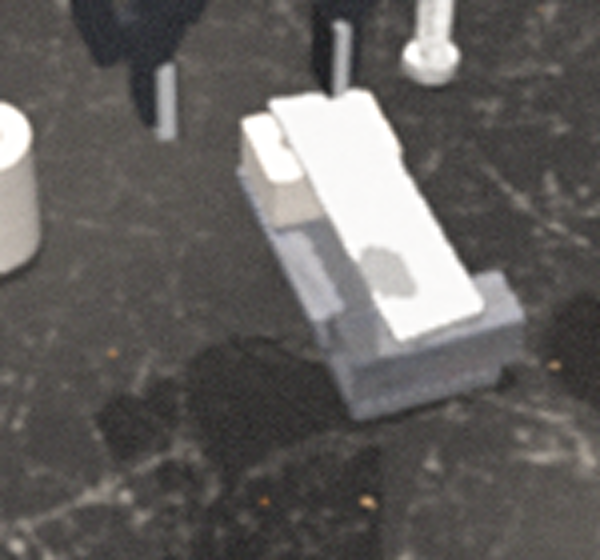

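Run:
```python
from h import *
f=lambda p:(np.array(p,float)+.5)/4-.5+[250,150]
c=np.array([573.6,164.3]); u=np.array([np.cos(1.395),np.sin(1.395)]); v=np.array([u[1],-u[0]])
X=cast(cam('scene'),f([(270,100),(366,90),(484,303),(402,341)]),.045)*1000
print(np.c_[(X-c)@v,(X-c)@u].round(1)); m=X.mean(0)-c; e=X[0]+X[1]-X[2]-X[3]; print('x,y',m@v,m@u,np.arctan2(e[1],e[0]))
im=cv2.imread('pics/t8.png'); cv2.imwrite('pics/t8c.png',cv2.resize(im[140:280,240:420],None,fx=4,fy=4,interpolation=cv2.INTER_CUBIC))
```

```text
[[-18.   75.7]
 [ 25.1  67.7]
 [ 22.3 -67.7]
 [-16.9 -75.4]]
x,y 3.105252151560577 0.06968282746433563 1.3889201407783234
```

View pics/t8c.png

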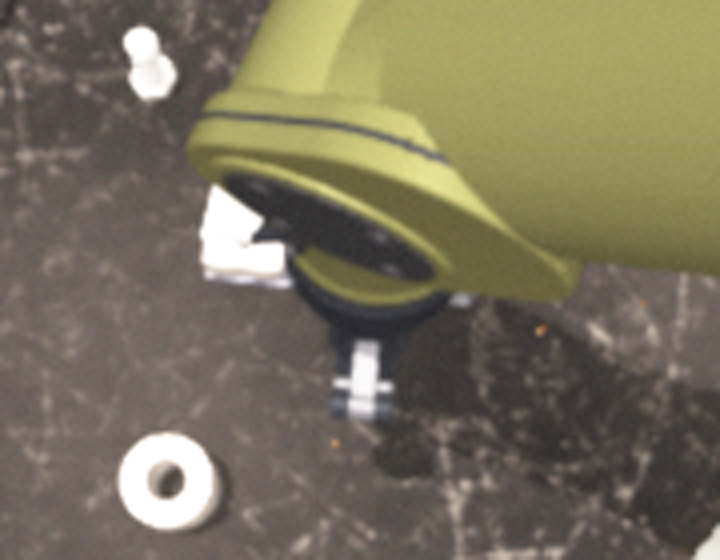

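The bushing shows at crop (168,480), bolt undisturbed at (150,75); the strip measures within about 3 mm of centre, so on to the bushing.

```bash
python3 -m handwheel '[[0,0,0,0,0,0.95,0.85],[0,0,0,0,0,0.95,0.85],[0,0,0,0,0,0.93,0.85],[0,0,0,0,0,0,0.85]]'; python3 g.py 440 266.8 0.14 1.0
```

```text
t: 24.75
ee_pos: [0.5098, 0.1593, 0.1518]
tcp_rot: [[0.542, 0.841, 0.002], [0.841, -0.542, 0.0], [0.001, 0.001, -1.0]]
contact_force: [-0.2, 0.5, -0.1]
opening: 0.0724
gripper_force: 0.0
pos [509.8 159.3 151.8] yaw 0.998 q7 -1.53 tilt [0.0015 0.0002]
turn rz units -0.01 | shift units now [ 1.31 -2.92  0.29] | after turn [ 1.32 -2.92  0.29]
```

```bash
python3 -m handwheel '[[0.3,-0.5,0,0,0,0,0.85],[0.3,-0.8,0,0,0,0,0.85],[0.3,-0.8,0,0,0,0,0.85],[0.25,-0.5,0,0,0,0,0.85],[0.15,-0.3,0,0,0,0,0.85],[0,0,0,0,0,0,0.85],[0,0,0,0,0,0,0.85]]'; python3 g.py 440 266.8 0.045 1.0
python3 - <<'E'
from h import *
s=r.read_state(); cv2.imwrite('pics/w9.png',imaging.read_camera('wrist')[:,:,::-1])
print(proj(cam('wrist',s),[[.440,.2668,.062]]))
E
```

```text
t: 25.45
ee_pos: [0.4401, 0.2643, 0.1515]
tcp_rot: [[0.541, 0.841, 0.001], [0.841, -0.541, -0.001], [-0.001, 0.001, -1.0]]
contact_force: [1.5, -0.7, -0.5]
opening: 0.0726
gripper_force: 0.0
pos [440.1 264.3 151.5] yaw 0.999 q7 -1.77 tilt [ 0.0005 -0.0013]
turn rz units -0.01 | shift units now [ 0.05 -0.04  2.66] | after turn [ 0.05 -0.04  2.66]
[[321.17006397 207.60421969]]
```

View pics/w9.png

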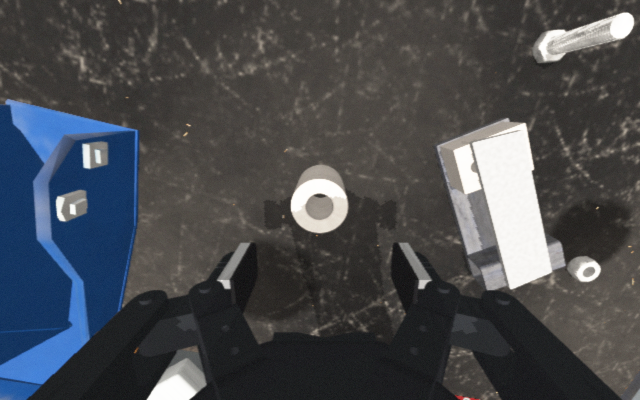

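The bushing's top ring is at (320,205), where predicted; descend.

```bash
python3 -m handwheel '[[0.05,-0.03,0.5,0,0,0,0.85],[0,0,0.7,0,0,0,0.85],[0,0,0.7,0,0,0,0.85],[0,0,0.5,0,0,0,0.85],[0,0,0.26,0,0,0,0.85],[0,0,0,0,0,0,0.85],[0,0,0,0,0,0,0],[0,0,0,0,0,0,0],[0,0,0,0,0,0,0],[0,0,0,0,0,0,0],[0,0,0,0,0,0,0],[0,0,0,0,0,0,0]]' 80; python3 -m handwheel '[[0,0,-0.3,0,0,0,0],[0,0,-0.6,0,0,0,0],[0,0,-0.8,0,0,0,0],[0,0,-0.8,0,0,0,0],[0,0,-0.4,0,0,0,0],[0,0,0,0,0,0,0]]'; python3 g.py 573.9 164.3 0.12 1.395
```

```text
t: 26.7
ee_pos: [0.4395, 0.2684, 0.0466]
tcp_rot: [[0.541, 0.841, 0.001], [0.841, -0.541, 0.002], [0.002, 0.0, -1.0]]
contact_force: [-2.4, 0.7, 6.1]
opening: 0.0446
gripper_force: 81.7
t: 27.3
ee_pos: [0.4403, 0.2679, 0.1633]
tcp_rot: [[0.542, 0.841, 0.003], [0.841, -0.542, 0.002], [0.004, 0.002, -1.0]]
contact_force: [-0.3, 0.3, -7.3]
opening: 0.0438
gripper_force: 83.4
pos [440.3 267.9 163.3] yaw 0.999 q7 -1.77 tilt [0.0034 0.0022]
turn rz units -2.84 | shift units now [-0.37  4.21  1.08] | after turn [-1.97  3.74  1.08]
```

```bash
python3 -m handwheel '[[0,0.4,0,0,0,0,0],[-0.07,0.75,0,0,0,0,0],[-0.08,0.75,0,0,0,0,0],[-0.08,0.75,0,0,0,0,0],[-0.07,0.75,0,0,0,0,0],[-0.07,0.5,0,0,0,0,0],[0,0.31,0,0,0,-0.3,0],[0,0,0,0,0,-0.9,0],[0,0,0.2,0,0,-0.9,0],[0,0,0.4,0,0,-0.74,0],[0,0,0.4,0,0,0,0],[0,0,0,0,0,0,0]]';python3 g.py 575 164 0.094 1.395
```

```text
t: 28.5
ee_pos: [0.5704, 0.1623, 0.1175]
tcp_rot: [[0.176, 0.984, -0.007], [0.984, -0.176, -0.004], [-0.005, -0.006, -1.0]]
contact_force: [-1.0, -0.5, -6.3]
opening: 0.0444
gripper_force: 83.2
pos [570.4 162.3 117.5] yaw 1.394 q7 -1.16 tilt [-0.0068 -0.0038]
turn rz units -0.01 | shift units now [0.06 0.11 0.59] | after turn [0.06 0.11 0.59]
```

```bash
python3 -m handwheel '[[0.03,0.05,0.2,0,0,0,0],[0.02,0.05,0.2,0,0,0,0],[0,0,0.15,0,0,0,0],[0,0,0,0,0,0,0],[0,0,0,0,0,0,0],[0,0,0,0,0,0,0]]';python3 g.py 575 164 0.092 1.395
```

```text
t: 29.1
ee_pos: [0.5774, 0.1657, 0.0997]
tcp_rot: [[0.174, 0.985, 0.001], [0.985, -0.174, 0.0], [0.0, 0.001, -1.0]]
contact_force: [0.5, -0.5, -6.0]
opening: 0.044
gripper_force: 83.3
pos [577.4 165.7  99.7] yaw 1.396 q7 -1.18 tilt [0.0008 0.0003]
turn rz units 0.01 | shift units now [-0.05 -0.05  0.19] | after turn [-0.05 -0.05  0.19]
```

```bash
python3 -m handwheel '[[-0.05,-0.05,0.08,0,0,0,0],[0,0,0.06,0,0,0,0],[0,0,0,0,0,0,0],[0,0,0,0,0,0,0]]';python3 -m handwheel '[[0,0,0.03,0,0,0,0],[0,0,0,0,0,0,0],[0,0,0,0,0,0,0]]'
```

```text
t: 29.5
ee_pos: [0.5748, 0.1638, 0.0936]
tcp_rot: [[0.174, 0.985, -0.0], [0.985, -0.174, -0.0], [-0.0, -0.0, -1.0]]
contact_force: [0.0, 0.3, -5.5]
opening: 0.0445
gripper_force: 83.3
t: 29.8
ee_pos: [0.5749, 0.1639, 0.0925]
tcp_rot: [[0.174, 0.985, 0.0], [0.985, -0.174, -0.0], [-0.0, 0.0, -1.0]]
contact_force: [-0.0, 1.1, -5.7]
opening: 0.0445
gripper_force: 83.3
```

```bash
python3 -m handwheel '[[0,0,0.03,0,0,0,0],[0,0,0,0,0,0,0],[0,0,0,0,0,0,0]]';python3 -m handwheel '[[0,0,0.02,0,0,0,0],[0,0,0,0,0,0,0],[0,0,0,0,0,0,0]]'
```

```text
t: 30.1
ee_pos: [0.575, 0.164, 0.0917]
tcp_rot: [[0.174, 0.985, 0.001], [0.985, -0.174, 0.0], [0.0, 0.001, -1.0]]
contact_force: [-0.4, -0.6, -0.9]
opening: 0.0441
gripper_force: 83.7
t: 30.4
ee_pos: [0.575, 0.164, 0.0917]
tcp_rot: [[0.174, 0.985, 0.001], [0.985, -0.174, -0.0], [-0.0, 0.001, -1.0]]
contact_force: [-3.3, -1.2, 5.9]
opening: 0.0446
gripper_force: 84.8
```

```bash
python3 -m handwheel '[[0,0,0,0,0,0,0.62],[0,0,0,0,0,0,0.75],[0,0,0,0,0,0,0.8],[0,0,0,0,0,0,0.8],[0,0,-0.3,0,0,0,0.8],[0,0,-0.6,0,0,0,0.8],[0,0,-0.8,0,0,0,0.8],[0,0,-0.8,0,0,0,0.8],[0,0,-0.3,0,0,0,0.8],[0,-0.3,0,0,0,0,0.8],[0,-0.7,0,0,0,0,0.8],[0,-0.7,0,0,0,0,0.8]]';python3 -m handwheel '[[0,-0.7,0,0,0,0,0.8],[0,-0.7,0,0,0,0,0.8],[0,-0.4,0,0,0,0,0.8],[0,0,0,0,0,0,0.8]]'
python3 - <<'E'
from h import *
a=cv2.resize(imaging.read_camera('scene')[120:290,250:420,::-1],None,fx=3.3,fy=3.3,interpolation=cv2.INTER_CUBIC)
cv2.imwrite('pics/s10.png',a)
E
```

```text
t: 31.6
ee_pos: [0.5071, 0.1755, 0.2024]
tcp_rot: [[0.175, 0.985, 0.0], [0.985, -0.175, 0.0], [0.0, -0.0, -1.0]]
contact_force: [-0.2, -0.5, 0.5]
opening: 0.0682
gripper_force: 0.0
t: 32.0
ee_pos: [0.4346, 0.1885, 0.2027]
tcp_rot: [[0.17, 0.985, -0.002], [0.985, -0.17, -0.001], [-0.001, -0.001, -1.0]]
contact_force: [0.5, 0.3, 0.4]
opening: 0.0684
gripper_force: 0.0
```

View pics/s10.png

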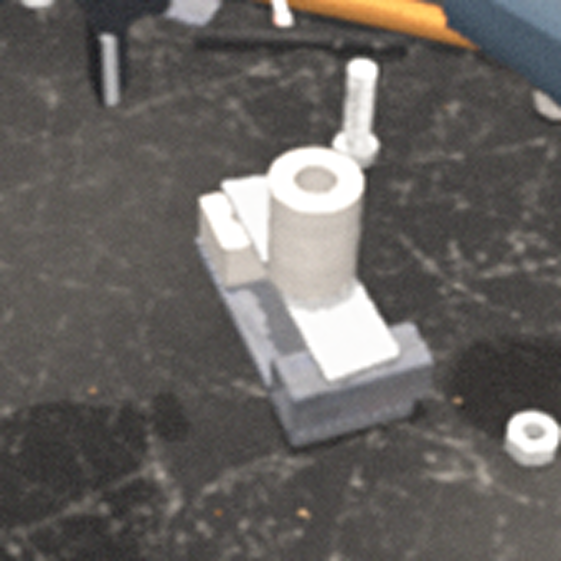

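The bushing stands upright on the strip's middle, top ring at crop (316,178). The block, tube and strip are in place, and the bolt (358,110) and nut (532,437) are undisturbed. One numeric check, then I hand in.

Run:
```python
from h import *
p=(np.array([316,179.])+.5)/3.3-.5+[250,120]
c=np.array([573.6,164.3]); u=np.array([np.cos(1.395),np.sin(1.395)]); v=np.array([u[1],-u[0]])
d=cast(cam('scene'),p,.107)[0]*1000-c; print(d@v,d@u)
ok=np.hypot(d@v,d@u)<8
if ok: print(r.sign_off())
```

```text
1.6848414995517182 -1.4923586098492703
the job is handed in; nothing more can be done
None
```

The strip is set up on the block (bolt end) and tube (nut end) with the bushing standing on its middle. My camera checks put the parts within about 3 mm of target, the bolt and nut look undisturbed, and the job was handed in at about 32 s; no verdict was returned.

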